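Gauge a hexagonal pin and put it in the matching bin

ROBOT

A 7-joint arm with a two-finger parallel gripper is mounted at the origin on the work surface. World frame = base frame: x ahead of the robot, y to its left, z up, the work surface at z = 0. Lengths are in m, angles in rad, forces in N, time in s.
With the tool pointing down it reaches from about 0.375 to 0.925 m from the base axis. Payload 3.1 kg.
Tool frame: the origin (TCP) lies between the finger pads; the fingertips stand 22 mm ahead of it and the grasp point (between the pads) lies 3 mm ahead of it; z points along the fingers, y is the direction in which the jaws open and shut (so a half turn about z gives the same grasp; the last joint's range is limited). The gripper opens to 85 mm and grips with 20 to 120 N. Pads are 22 mm wide; open, the fingers measure 114 mm over their backs; the gripper's body (76 mm by 85 mm) begins 54 mm behind the grasp point. The pads swing forward as they close: fully open they stand 13 mm farther back than shut.
Start: joints at [-1.249, 0.383, 0.044, 1.598, -0.018, 1.161, -0.05], TCP at [0.265, 0.594, 0.253] pointing down, gripper open.
Joint ranges: [-2.61, 2.61], [-0.41, 2.15], [-1.48, 1.57], [0, 2.5], [-1.57, 4.71], [0.05, 1.97], [-2.85, 2.85]. Speed limits (rad/s): [2.79, 2.79, 3.14, 3.14, 3.14, 3.14, 3.14].

INTERFACE

Orientations are given as a unit quaternion [x, y, z, w].
In Python, from plant import monitor, read_camera, get_calibration, robot gives the robot as it stands.
- The arm moves only by the tool apply_moves, never from a script. Its argument "steps" is a list of rows, each a list of 4 numbers: the shift along the tool's x, y, z in mm, then the turn about the tool's z in degrees. In form: [[x, y, z, spin], ...]. A call has 1 to 10 rows; each row is the pose to reach, as a shift and turn from the pose commanded when the call began, along the tool's axes at that moment; what a row does not reach only later rows make up. A row lasts 1/12 s, in which the tool goes at most 41.7 mm and 7.16 degrees, less where a joint would pass 70% of its speed; a pose out of reach is approached as far as the arm can. A call with a gripper value outside its range is refused whole. "fingers" is the closure, from -1 (fully open) to 1 (shut), set as the call begins (left out, the last holds). The fingers move at their own pace and stop on an object; the grip force is fixed at half the most. Time passes only in rows, so rows that repeat a pose let the fingers close. It gives the time, the measured TCP pose, the force and the opening at its end, in the units of the state.
- monitor.state(): the state, without advancing time (a new reading comes with each control period).
- read_camera(name): name is "side" or "top"; returns (picture, depth): 384x512x3 uint8, red, green, blue; 384x512 float32, m along the optical axis (not along the pixel's ray), 0 where there is no reading.
- get_calibration(name): a dict with "vertical_fov" (degrees; the focal length in pixels is half the picture's height over the tangent of half this angle, whatever the lens; pixels are square), "cx", "cy" (the principal point, pixels), "extrinsics" (4x4, takes a point from world to camera coordinates). Camera axes: x right, y down, z forward; pixel columns grow to the right and rows downward; lengths in m; the calibration is good to about 2 mm. A picture is of the moment at which its call begins. get_calibration takes no time and is no camera call.
- robot.finish_job(): hands the job in, once; it reports no verdict.
The state is a dict: "t": time; "joint_pos": joint angles; "joint_vel": joint speeds; "effort": joint torques, N m; "ee_pos": TCP position; "eef_rot": TCP orientation; "wrist_force": force on the tool from outside, world axes, zero at the start; "ft_torque": the same for the moment, N m; "grip_width": finger opening in m.
Only numpy, scipy, OpenCV 4.12 (cv2) and the standard library are available. Lean on these libraries where they do the work, as an engineer would, in place of code of your own. Each camera call takes 0.05 s, during which the arm holds its last target.

TASK

Three hexagonal steel pins of different lengths lie loose on the bench in front of the robot. Take the middle-length one, prove its length by lowering it level into the gauge slot until it is wholly between the two jaws, below their tops, and pause there a moment; then lift it out and put it in the matching bin, the middle-length one of the three blue bins, where it must be left lying flat on the bin's floor.

Things in the scene. Friction and masses are not known exactly. Their poses are not given: they have to be found in the camera images.
- pin_mid_center (a point): Centre (half-way up) of the middle-length pin: loose hexagonal steel bar, 85 mm long in all (8 mm long, 12 mm thick spigot at each end included), 18 mm across flats, 0.18 kg, lying on a flat, centre 9 mm above the bench. x runs along the pin, ends alike, z up. In the same row lie two bystander pins alike but 55 and 120 mm long, about 140 mm apart, in any order.
- gauge_slot (a point): Centre of the gauge slot's floor, 6 mm above the bench. Fixed dark steel gauge: plate 145 x 50 mm with a jaw (20 thick, 50 wide, 30 mm high above the plate) at each end; clear slot 105 mm from jaw to jaw along x, where the pin lies; open at both y sides, room for fingers; z up. A pin at rest has its centre 9 mm above this point; wholly below the jaw tops: under 21 mm.
- bin_mid_in (a point): Centre of the inner floor (3 mm above the bench) of the middle-length bin: fixed open blue steel tray, inside 115 mm long (x) by 80 mm wide (y), walls 3 mm, rim 23 mm above the bench. The pin goes in along x; at rest its centre is 9 mm above this point. Low in the bin open the fingers only part way, or let go near rim height. Like bins beside it, 85 and 150 mm long, in any order.

How it is judged:
On the way:
1. the middle-length pin is level in the gauge slot, wholly between the jaws and below their tops (x of pin_mid_center in the frame of gauge_slot between -0.014 and 0.014 m and y of pin_mid_center in the frame of gauge_slot between -0.02 and 0.02 m and z of pin_mid_center in the frame of gauge_slot below 0.022 m and angle between pin_mid_center's own x axis and vertical above 1.3 rad and angle between the x axis of pin_mid_center and the x axis of gauge_slot, either way round below 0.26 rad), for 0.2 s.
At the end, for the whole second after the job is handed in: After having been gauged, the middle-length pin lies flat and at rest on the floor of the middle-length bin: its centre less than 14 mm above the bin floor, within 40 mm of the floor's centre along the bin and 36 mm across it, its axis level within about 15 degrees (x of pin_mid_center in the frame of bin_mid_in between -0.04 and 0.04 m and y of pin_mid_center in the frame of bin_mid_in between -0.036 and 0.036 m and z of pin_mid_center in the frame of bin_mid_in below 0.014 m and angle between pin_mid_center's own x axis and vertical above 1.3 rad and linear speed of pin_mid below 0.02 m/s); the robot touches nothing.
It also fails if it takes over 48 s, if anything falls off the work surface, if the arm or the gripper's body presses on something with over 40 N, if the wrist force passes 120 N, or if a joint passes its speed limit or range.

## Working session

There is one attempt and no reset: what is moved stays moved. The work goes in short steps, Python scripts to look and compute and a tool call to move; the robot and the scene stay as the last step left them, time stands still between calls to the robot, and variables do not carry over. Pictures are saved under pics/ and viewed, and the job is handed in when it is done.

Besides the shell and the picture viewer there is one more tool, called after "Call:" as name([rows], argument=value, ...), one row to a line, values as JSON. apply_moves: Moves the arm, as the interface text tells. Its arguments: {"type":"object","properties":{"steps":{"type":"array","items":{"type":"array","items":{"type":"number"}}},"fingers":{"type":"number"}},"required":["steps"]}

```bash
mkdir -p pics; ls; python3 - <<'E'
from plant import monitor, read_camera, get_calibration, robot
import cv2, numpy as np
print(monitor.state())
for n in ("side","top"):
    p,d=read_camera(n); np.savez(f"pics/{n}0.npz",p=p,d=d)
    cv2.imwrite(f"pics/{n}0.png",p[:,:,::-1]); c=get_calibration(n); print(n,c, (d>0).mean())
E
```

```text
pics
{'t': 0.0, 'joint_pos': array([-1.24881505,  0.38382987,  0.04382459,  1.59960878, -0.01788695,
        1.16118572, -0.04991537]), 'joint_vel': array([ 3.38718309e-05,  1.20022754e-03,  1.68131279e-04, -8.91397375e-04,
        1.02994180e-03, -3.25821102e-04, -1.11471835e-04]), 'effort': array([ 1.20651193e-04, -4.33458638e+01,  1.02464497e+00, -2.49512368e+01,
        1.06143829e-02,  1.12056040e-02,  1.12856080e-05]), 'ee_pos': array([0.26455018, 0.59274573, 0.25187413]), 'eef_rot': array([ 2.08314743e-01,  9.78060952e-01, -1.30432632e-03, -2.01085292e-04]), 'wrist_force': array([ 0.16005456,  0.23484001, -0.85207097]), 'ft_torque': array([-0.07313786, -0.02541225, -0.04001073]), 'grip_width': 0.08518496758568175}
side {'vertical_fov': 50.377889833262735, 'cx': 254.98143650585692, 'cy': 191.77909363414526, 'extrinsics': array([[ 0.75288549, -0.65806573,  0.01062703, -0.38221172],
       [-0.50249508, -0.58517682, -0.63644857,  0.31971587],
       [ 0.42504368,  0.47383287, -0.77124593,  0.79990762],
       [ 0.        ,  0.        ,  0.        ,  1.        ]])} 0.9960734049479166
top {'vertical_fov': 46.98796224994649, 'cx': 260.7026730204189, 'cy': 209.63956838912418, 'extrinsics': array([[ 0.01218775, -0.99961491,  0.02492963,  0.02805066],
       [-0.98087909, -0.01679483, -0.19389209,  0.55540416],
       [ 0.19423611, -0.02208984, -0.98070606,  0.86960879],
       [ 0.        ,  0.        ,  0.        ,  1.        ]])} 0.9958241780598959
```

View pics/top0.png

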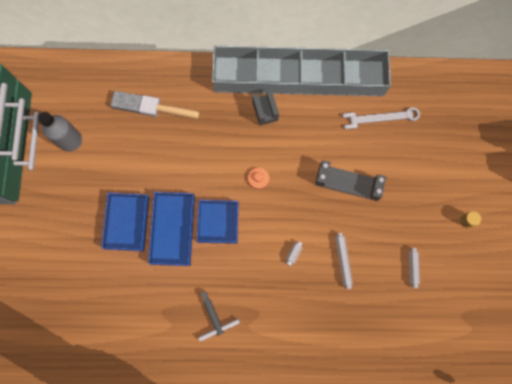

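View pics/side0.png

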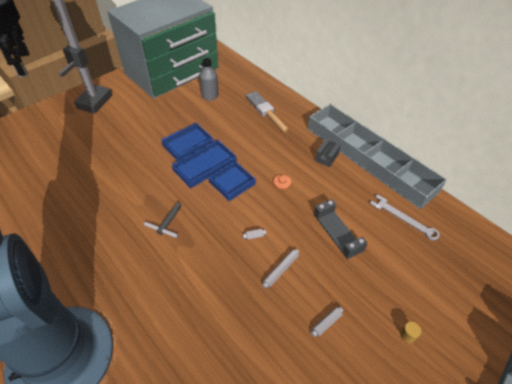

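The top view shows, left to right, the short pin (294,253), long pin (344,260) and mid pin (415,267). The gauge is at (350,180) and the bins are mid (125,221), long (172,229) and short (217,221). In the side view the mid pin is at (327,321), the gauge at (340,229) and the mid bin at (187,142). Next I'll measure them.

```bash
cat > h.py <<'E'
import numpy as np, cv2
from plant import get_calibration
def cal(n):
    c=get_calibration(n); E=np.array(c["extrinsics"]); f=192/np.tan(np.radians(c["vertical_fov"]/2))
    return E[:3,:3],E[:3,3],f,c["cx"],c["cy"]
def ray(n,u,v):
    R,t,f,cx,cy=cal(n); d=np.stack([(np.asarray(u,float)-cx)/f,(np.asarray(v,float)-cy)/f,np.ones(np.shape(u))],-1)
    return -R.T@t, d@R
def plane(n,u,v,z):
    o,d=ray(n,u,v); return o+d*((z-o[2])/d[...,2])[...,None]
def dep(n,u,v,Z):
    o,d=ray(n,u,v); return o+d*np.asarray(Z)[...,None]
def proj(n,P):
    R,t,f,cx,cy=cal(n); q=P@R.T+t; return np.stack([q[...,0]/q[...,2]*f+cx,q[...,1]/q[...,2]*f+cy],-1)
def tri(a,b):
    o1,d1=ray("top",*a); o2,d2=ray("side",*b)
    A=np.stack([d1,-d2],1); s=np.linalg.lstsq(A,o2-o1,rcond=None)[0]
    p,q=o1+s[0]*d1,o2+s[1]*d2; return (p+q)/2,np.linalg.norm(p-q)
E
cat > m.py <<'E'
import numpy as np, cv2
from h import *
np.set_printoptions(precision=4,suppress=True)
boxes={"top":{"pins":(275,225,440,300),"bins":(95,185,245,272),"gauge":(305,150,395,210)},
"side":{"pins":(235,220,360,345),"bins":(155,118,262,202),"gauge":(305,195,375,262)}}
for n in ("top","side"):
    z=np.load(f"pics/{n}0.npz"); p,d=z["p"],z["d"]; hsv=cv2.cvtColor(p,cv2.COLOR_RGB2HSV)
    P=dep(n,*np.meshgrid(np.arange(512),np.arange(384)),d)
    tab=P[...,2]; 
    print(n,"bench z median",np.median(tab[200:300,300:400]), "noise",np.std(tab[300:310,300:310]))
    M={"pins":(hsv[...,1]<70)&(hsv[...,2]>90),"bins":(abs(hsv[...,0].astype(int)-112)<15)&(hsv[...,1]>120),"gauge":(hsv[...,1]<90)&(hsv[...,2]<130)}
    for k,m in M.items():
        x0,y0,x1,y1=boxes[n][k]; mm=np.zeros_like(m,np.uint8); mm[y0:y1,x0:x1]=m[y0:y1,x0:x1]
        cv2.imwrite(f"pics/mask_{n}_{k}.png",mm*255)
        cnt,_=cv2.findContours(mm,cv2.RETR_EXTERNAL,cv2.CHAIN_APPROX_NONE)
        for c in cnt:
            if cv2.contourArea(c)<60: continue
            f=np.zeros_like(mm); cv2.drawContours(f,[c],-1,1,-1); ys,xs=np.nonzero(f)
            (rx,ry),(w,h),a=cv2.minAreaRect(c)
            Z=P[ys,xs,2]
            # world-metric rect on plane
            zp={"pins":.009,"bins":.023,"gauge":.03}[k]
            W=plane(n,c[:,0,0],c[:,0,1],zp)[:,:2].astype(np.float32)*1000
            r=cv2.minAreaRect(W)
            print(k,"cen",xs.mean(),ys.mean(),"rect",(rx,ry),(w,h),"world rect mm",np.array(r[0]),np.array(r[1]),r[2],"depth z pct",np.percentile(Z,[5,50,95]))
E
python3 m.py
```

```text
top bench z median -0.0002731045800031251 noise 0.09554989741785512
pins cen 413.96755162241885 267.5073746312684 rect (413.94085693359375, 267.5223693847656) (39.168678283691406, 9.192648887634277) world rect mm [ 442.6339 -297.1297] [20.0985 83.8474] 89.01920318603516 depth z pct [0.0083 0.0162 0.0197]
pins cen 293.8358208955224 252.92537313432837 rect (293.6000061035156, 252.8000030517578) (8.9442720413208, 25.043960571289062) world rect mm [470.2934 -37.0504] [19.1871 54.4504] 63.34891128540039 depth z pct [0.01   0.0157 0.0193]
pins cen 343.7373949579832 260.48319327731093 rect (343.75677490234375, 260.54052734375) (55.89565658569336, 8.877545356750488) world rect mm [ 455.7759 -145.2941] [119.4338  19.5008] 8.29688549041748 depth z pct [0.0099 0.0162 0.0198]
bins cen 217.1037426132633 221.5311884438608 rect (217.0, 221.0) (40.0, 38.0) world rect mm [534.9875 128.7471] [87.0384 81.3742] 0.8770178556442261 depth z pct [-0.0001  0.0027  0.0207]
bins cen 125.21382783882784 221.71428571428572 rect (125.14850616455078, 221.51487731933594) (40.59751510620117, 55.32406997680664) world 
[... 1339 characters left out ...]
0003 0.0145 0.0191]
pins cen 334.97231833910035 226.87889273356402 rect (334.56927490234375, 225.44618225097656) (24.031387329101562, 16.48868751525879) world rect mm [ 634.5214 -149.6262] [58.0592 45.0155] 77.04608154296875 depth z pct [0.0032 0.0057 0.0078]
bins cen 206.4175729822553 161.3921007441328 rect (205.0, 164.0) (94.7522964477539, 52.32590103149414) world rect mm [514.5476 218.3518] [292.0557 155.8152] 88.33705139160156 depth z pct [0.     0.0037 0.0216]
gauge cen 338.4519459888801 229.85623510722795 rect (339.2769470214844, 227.78466796875) (64.55146789550781, 25.259267807006836) world rect mm [ 625.5692 -164.7237] [159.656  66.754] 75.642578125 depth z pct [0.0033 0.0072 0.0377]
```

```bash
cat > m2.py <<'E'
import numpy as np, cv2
from h import *
np.set_printoptions(precision=4,suppress=True)
print("tri pin", tri((413.97,267.5),(326.72,321.34)))
for n in ("top","side"):
    z=np.load(f"pics/{n}0.npz"); p,d=z["p"],z["d"]
    P=dep(n,*np.meshgrid(np.arange(512),np.arange(384)),d)
    def sel(c,r,lo,hi): 
        m=(np.linalg.norm(P[...,:2]-np.array(c),axis=-1)<r)&(P[...,2]>lo)&(P[...,2]<hi); return P[m]
    q=sel((.443,-.298),.06,.012,.022); c=q.mean(0); w,v=np.linalg.eigh(np.cov(q[:,:2].T)); a=v[:,1]
    print(n,"pin top",len(q),c,"mid",(q.min(0)+q.max(0))/2,"yaw",np.degrees(np.arctan2(a[1],a[0])),"len",np.ptp(q[:,:2]@a))
    q=sel((.627,-.162),.1,.033,.04)
    _,lab,cen=cv2.kmeans(q[:,:2].astype(np.float32),2,None,(3,50,1e-6),5,cv2.KMEANS_PP_CENTERS)
    r=cv2.minAreaRect((q[:,:2]*1000).astype(np.float32))
    dd=cen[0]-cen[1]; print(n,"jaws",len(q),cen,"mid",cen.mean(0),"dist",np.linalg.norm(dd),"yaw",np.degrees(np.arctan2(dd[1],dd[0])),"z",q[:,2].mean(),"rect",r)
    q=sel((.531,.324),.085,.019,.027); q=q[(abs(q[:,1]-.324)<.048)]
    r=cv2.minAreaRect((q[:,:2]*1000).astype(np.float32)); print(n,"bin rim rect",r,"z",q[:,2].mean())
    q=sel((.531,.324),.025,-.01,.03); print("bin floor z",np.median(q[:,2]))
z=np.load("pics/top0.npz")["p"]; s=np.load("pics/side0.npz")["p"]
A=[cv2.resize(x[:,:,::-1],(400,300),interpolation=cv2.INTER_CUBIC) for x in (z[145:220,300:400],z[230:305,365:465],s[190:265,290:390],z[180:255,85:185])]
cv2.imwrite("pics/crops.png",np.vstack([np.hstack(A[:2]),np.hstack(A[2:])]))
E
python3 m2.py
```

```text
tri pin (array([ 0.4427, -0.2981,  0.0072]), np.float64(0.00089883172437606))
top pin top 278 [ 0.4415 -0.2947  0.0165] mid [ 0.4423 -0.2952  0.0169] yaw 179.53800857677246 len 0.08333549404491097
top jaws 377 [[ 0.6461 -0.0994]
 [ 0.6156 -0.2203]] mid [ 0.6309 -0.1599] dist 0.12464262 yaw 75.87206 z 0.03611321392302753 rect ((631.7918090820312, -160.25677490234375), (145.19725036621094, 50.10933303833008), 76.03949737548828)
top bin rim rect ((532.3883056640625, 327.664306640625), (87.03007507324219, 121.33033752441406), 88.1229019165039) z 0.022077734057229296
bin floor z 0.002543984347709083
side pin top 310 [ 0.4409 -0.2983  0.0165] mid [ 0.4422 -0.298   0.0165] yaw 179.08410054145696 len 0.08531798252350598
side jaws 300 [[ 0.6149 -0.2226]
 [ 0.6454 -0.1015]] mid [ 0.6301 -0.162 ] dist 0.12483389 yaw -104.134926 z 0.03610335295695541 rect ((631.3914184570312, -161.38998413085938), (146.8497772216797, 51.6639404296875), 76.62675476074219)
side bin rim rect ((531.9293823242188, 326.07928466796875), (89.8858413696289, 122.24542236328125), 89.46742248535156) z 0.021460157291592643
bin floor z 0.0019534417735113108
```

View pics/crops.png

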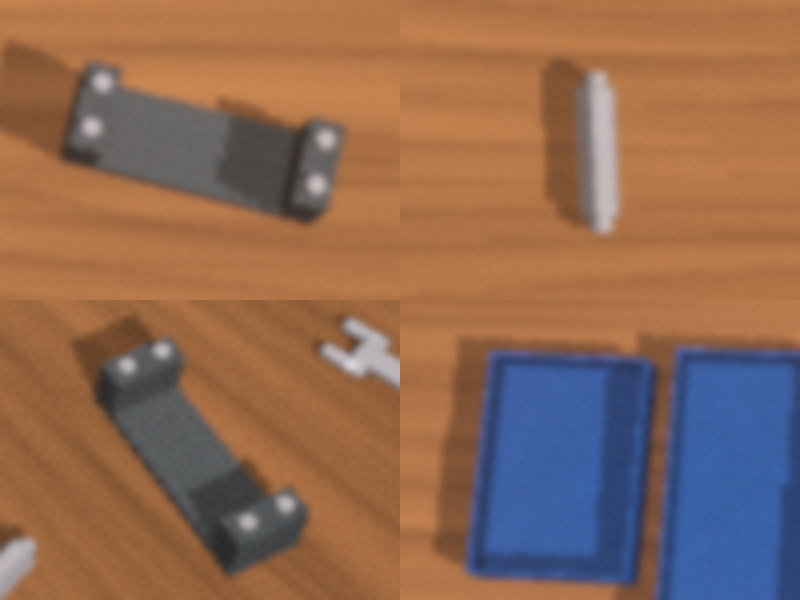

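```bash
cat > g.py <<'E'
import sys, numpy as np
from scipy.spatial.transform import Rotation as R
from plant import monitor
def go(x,y,z,yaw):
    s=monitor.state(); r=R.from_quat(s["eef_rot"]).as_matrix()
    d=r.T@(np.array([x,y,z])-s["ee_pos"])*1000
    cur=np.degrees(np.arctan2(r[1,0],r[0,0])); sp=(cur-yaw+180)%360-180
    print("t",round(s["t"],2),"pos",s["ee_pos"].round(4),"yaw",cur.round(2),"tilt",r[:,2].round(3),"q",s["joint_pos"].round(2),"F",s["wrist_force"].round(1),"w",round(s["grip_width"],4))
    print("shift mm",d.round(1),"spin",round(sp,2))
if __name__=="__main__": go(*map(float,sys.argv[1:]))
E
python3 g.py .45 .1 .2 56; python3 g.py .4425 -.297 .15 -.9
```

```text
t 0.1 pos [0.2646 0.5928 0.252 ] yaw 155.95 tilt [-0.001 -0.002 -1.   ] q [-1.25  0.38  0.04  1.6  -0.02  1.16 -0.05] F [ 0.  -0.2 -0.2] w 0.0854
shift mm [-370.1 -374.4   53. ] spin 99.95
t 0.1 pos [0.2646 0.5928 0.252 ] yaw 155.95 tilt [-0.001 -0.002 -1.   ] q [-1.25  0.38  0.04  1.6  -0.02  1.16 -0.05] F [ 0.  -0.2 -0.2] w 0.0854
shift mm [-525.  -739.9  103.8] spin 156.85
```

Call:
apply_moves([
  [-27,-27,4,7],
  [-54,-54,8,14],
  [-81,-81,12,21],
  [-108,-108,16,28],
  [-135,-135,20,35],
  [-162,-162,24,42],
  [-189,-189,28,49],
  [-216,-216,32,56],
  [-243,-243,36,63],
  [-270,-270,40,70],
])

```text
t: 0.93
ee_pos: [0.4014, 0.2349, 0.2128]
eef_rot: [0.734, 0.68, -0.0, -0.0]
wrist_force: [1.4, 1.6, 1.2]
grip_width: 0.0853
```

```bash
python3 g.py .4425 -.297 .13 -.9
```

```text
t 0.93 pos [0.4014 0.2349 0.2128] yaw 85.62 tilt [-0.001 -0.    -1.   ] q [-0.98  0.07  0.38  2.08 -0.03  0.99 -0.66] F [1.4 1.6 1.2] w 0.0853
shift mm [-527.2   81.7   82.8] spin 86.52
```

Call:
apply_moves([
  [-36,5.5,5.5,7],
  [-72,11,11,14],
  [-108,16.5,16.5,21],
  [-144,22,22,28],
  [-180,27.5,27.5,35],
  [-216,33,33,42],
  [-252,38.5,38.5,49],
  [-288,44,44,56],
  [-324,49.5,49.5,63],
  [-360,55,55,70],
])

```text
t: 1.77
ee_pos: [0.4303, -0.1275, 0.158]
eef_rot: [0.991, 0.136, 0.0, -0.0]
wrist_force: [0.8, 0.3, -0.8]
grip_width: 0.0855
```

```bash
python3 g.py .4425 -.297 .12 -.9
```

```text
t 1.77 pos [ 0.4303 -0.1275  0.158 ] yaw 15.62 tilt [ 0.     0.001 -1.   ] q [-0.55  0.14  0.8   2.18 -0.14  0.86 -0.96] F [ 0.8  0.3 -0.8] w 0.0855
shift mm [-33.9 166.5  37.9] spin 16.52
```

Call:
apply_moves([
  [-6,30,7,3.5],
  [-13,63,14,7],
  [-20,96,22,10],
  [-26,128,29,13],
  [-31,152,35,15.5],
  [-34,166.5,38,16.5],
  [-34,166.5,38,16.5],
  [-34,166.5,38,16.5],
])

```text
t: 2.43
ee_pos: [0.4431, -0.2959, 0.1197]
eef_rot: [1.0, -0.006, -0.001, -0.0]
wrist_force: [0.7, 0.6, 0.1]
grip_width: 0.0854
```

```bash
python3 g.py .4425 -.297 .026 -.9; python3 - <<'E'
from plant import read_camera
import cv2,numpy as np
A=[]
for n,(x0,y0) in (("top",(330,180)),("side",(230,200))):
    p,d=read_camera(n); np.savez(f"pics/{n}1.npz",p=p,d=d); A.append(cv2.resize(p[y0:y0+180,x0:x0+180,::-1],(400,400)))
cv2.imwrite("pics/c1.png",np.hstack(A))
E
```

```text
t 2.43 pos [ 0.4431 -0.2959  0.1197] yaw -0.65 tilt [-0.002  0.    -1.   ] q [-0.17  0.44  0.82  2.02 -0.42  0.86 -0.71] F [0.7 0.6 0.1] w 0.0854
shift mm [-0.4  1.1 93.7] spin 0.25
```

View pics/c1.png

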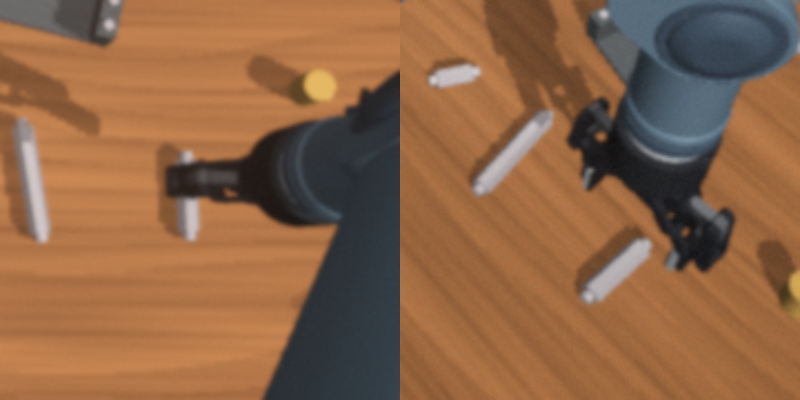

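The gripper is open above the mid pin with a finger on each side: pin near crop (187,195) in the left half and (615,270) in the right half. I'll descend.

Call:
apply_moves([
  [0,1,20,0.2],
  [0,1,45,0.2],
  [0,1,68,0.2],
  [0,1,82,0.2],
  [0,1,90,0.2],
  [0,1,93,0.2],
  [0,1,93,0.2],
  [0,1,93,0.2],
])

```text
t: 3.2
ee_pos: [0.4447, -0.2967, 0.0281]
eef_rot: [1.0, -0.006, 0.001, 0.0]
wrist_force: [0.6, 1.0, -0.3]
grip_width: 0.0854
```

```bash
python3 g.py .4425 -.297 .026 -.9
```

```text
t 3.2 pos [ 0.4447 -0.2967  0.0281] yaw -0.74 tilt [ 0.002 -0.001 -1.   ] q [-0.06  0.59  0.68  2.04 -0.57  0.7  -0.59] F [ 0.6  1.  -0.3] w 0.0854
shift mm [-2.2  0.3  2.1] spin 0.16
```

Close slowly onto it while making the small correction.

Call:
apply_moves([
  [-2,0,2,0],
  [-2,0,2,0],
  [-2,0,2,0],
  [-2,0,2,0],
  [-2,0,2,0],
  [-2,0,2,0],
  [-2,0,2,0],
  [-2,0,2,0],
  [-2,0,2,0],
  [-2,0,2,0],
], fingers=1)

```text
t: 4.03
ee_pos: [0.4421, -0.2965, 0.0258]
eef_rot: [1.0, -0.007, 0.0, -0.0]
wrist_force: [-2.0, 1.6, 5.8]
grip_width: 0.0178
```

```bash
python3 g.py .4425 -.297 .12 -.9
```

```text
t 4.03 pos [ 0.4421 -0.2965  0.0258] yaw -0.76 tilt [ 0.  0. -1.] q [-0.05  0.59  0.68  2.04 -0.58  0.7  -0.59] F [-2.   1.6  5.8] w 0.0178
shift mm [  0.4   0.4 -94.2] spin 0.14
```

Width is 17.8 mm, so the pin is held across its flats. Lift and check.

Call:
apply_moves([
  [0,0,-4,0],
  [0,0,-14,0],
  [0,0,-30,0],
  [0,0,-50,0],
  [0,0,-70,0],
  [0,0,-84,0],
  [0,0,-92,0],
  [0,0,-94,0],
  [0,0,-94,0],
])

```text
t: 4.78
ee_pos: [0.4422, -0.2963, 0.1196]
eef_rot: [1.0, -0.006, 0.0, 0.0]
wrist_force: [0.2, -0.3, -2.0]
grip_width: 0.0175
```

```bash
python3 g.py .6308 -.161 .12 76; python3 - <<'E'
from plant import read_camera
import cv2,numpy as np
A=[]
for n,(x0,y0) in (("top",(330,180)),("side",(230,180))):
    p,d=read_camera(n); np.savez(f"pics/{n}2.npz",p=p,d=d); A.append(cv2.resize(p[y0:y0+180,x0:x0+180,::-1],(400,400)))
cv2.imwrite("pics/c2.png",np.hstack(A))
E
```

```text
t 4.78 pos [ 0.4422 -0.2963  0.1196] yaw -0.73 tilt [ 0.001 -0.    -1.   ] q [-0.17  0.44  0.82  2.02 -0.42  0.86 -0.7 ] F [ 0.2 -0.3 -2. ] w 0.0175
shift mm [ 186.9 -137.7   -0.2] spin -76.73
```

View pics/c2.png

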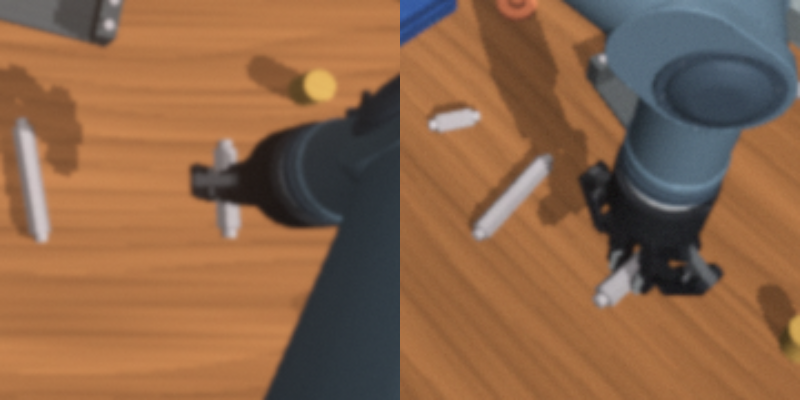

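```bash
cat > held.py <<'E'
import sys,numpy as np, cv2
from h import *
from plant import monitor
np.set_printoptions(precision=4,suppress=True)
k,zp,x0,y0,x1,y1=sys.argv[1],float(sys.argv[2]),*map(int,sys.argv[3:7])
z=np.load(f"pics/top{k}.npz"); p,d=z["p"],z["d"]; hsv=cv2.cvtColor(p,cv2.COLOR_RGB2HSV)
m=(hsv[...,1]<50)&(hsv[...,2]>130); mm=np.zeros_like(m); mm[y0:y1,x0:x1]=m[y0:y1,x0:x1]
ys,xs=np.nonzero(mm); W=plane("top",xs,ys,zp); D=dep("top",xs,ys,d[ys,xs])
r=cv2.minAreaRect((W[:,:2]*1000).astype(np.float32)); print(len(xs),"px u",xs.min(),xs.max(),"v",ys.min(),ys.max(),"rect",r)
ok=(abs(D[:,2]-zp)<.03); D=D[ok]; w,v=np.linalg.eigh(np.cov(D[:,:2].T)); a=v[:,1]; s=(D-D.mean(0))[:,:2]@a
print("depth z along axis:",np.polyfit(s,D[:,2],1),"mid",(D.min(0)+D.max(0))/2,"len",np.ptp(s)); print(monitor.state()["ee_pos"])
E
python3 held.py 2 .105 418 235 450 295
```

```text
145 px u 429 437 v 243 286 rect ((442.20819091796875, -299.4910583496094), (12.626599311828613, 83.25237274169922), 89.38106536865234)
depth z along axis: [-0.0039  0.1102] mid [ 0.4419 -0.2977  0.1093] len 0.0830108077273762
[ 0.4413 -0.2958  0.1184]
```

Pin is level, held centrally (pin x 0.442 vs TCP 0.442), about 83 mm visible. On to the gauge.

Call:
apply_moves([
  [8,-6,0,-3],
  [22,-16,0,-8],
  [40,-30,0,-15],
  [60,-44,0,-22],
  [80,-59,0,-29],
  [100,-74,0,-36],
  [120,-89,0,-43],
  [140,-103,0,-50],
  [158,-117,0,-57],
  [172,-127,0,-64],
])

```text
t: 5.72
ee_pos: [0.6164, -0.1689, 0.1173]
eef_rot: [0.849, 0.528, -0.001, -0.001]
wrist_force: [0.8, 1.7, -1.1]
grip_width: 0.0175
```

```bash
python3 g.py .6308 -.161 .12 76
```

```text
t 5.72 pos [ 0.6164 -0.1689  0.1173] yaw 63.73 tilt [-0.002  0.002 -1.   ] q [-0.17  0.55  0.48  1.74 -0.31  0.93 -0.02] F [ 0.8  1.7 -1.1] w 0.0175
shift mm [13.5  9.4 -2.7] spin -12.27
```

Call:
apply_moves([
  [5,3.5,0,-5],
  [10,7,0,-9],
  [13,9,0,-11.5],
  [13,9,0,-12.3],
  [13,9,0,-12.3],
  [13,9,0,-12.3],
])

```text
t: 6.22
ee_pos: [0.6284, -0.1645, 0.1181]
eef_rot: [0.791, 0.612, -0.001, -0.001]
wrist_force: [-0.4, -0.5, -1.8]
grip_width: 0.0178
```

```bash
python3 - <<'E'
from plant import read_camera
import cv2,numpy as np
A=[]
for n,(x0,y0) in (("top",(260,100)),("side",(240,130))):
    p,d=read_camera(n); np.savez(f"pics/{n}3.npz",p=p,d=d); A.append(cv2.resize(p[y0:y0+160,x0:x0+160,::-1],(400,400)))
cv2.imwrite("pics/c3.png",np.hstack(A))
E
python3 g.py .6308 -.161 .12 76
```

```text
t 6.32 pos [ 0.6286 -0.1646  0.1187] yaw 75.46 tilt [-0.001 -0.    -1.   ] q [-0.14  0.56  0.43  1.71 -0.28  0.93  0.15] F [-0.3  0.3 -2.1] w 0.0174
shift mm [ 4.   1.2 -1.3] spin -0.54
```

View pics/c3.png

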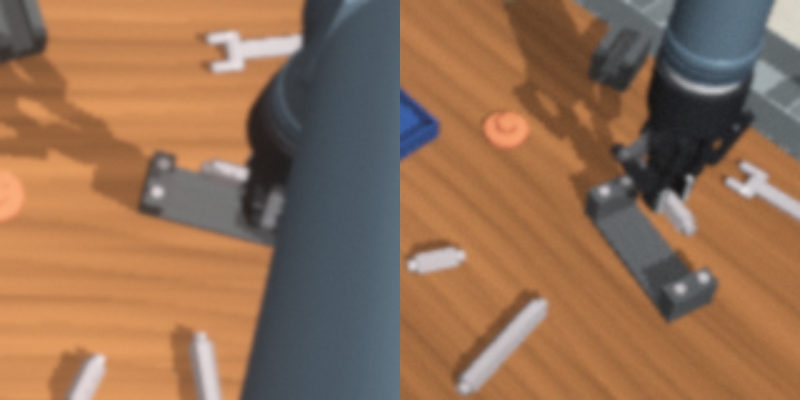

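The pin is above the gauge. Its +x end shows at top pixel (343,167) and its −x end at side pixel (356,221). I'll check both against the pose expected from the TCP.

```bash
python3 - <<'E'
from h import *
a=np.radians(75.5);u=np.array([np.cos(a),np.sin(a),0]);c=np.array([.6286,-.1646,.1035])
print("pred +end top",proj("top",c+u*.0425),"pred -end side",proj("side",c-u*.0425))
P=plane("top",343.,167.,.1035);Q=plane("side",356.,221.,.1035);print(P,Q,"mid",(P+Q)/2,"len",np.linalg.norm(P-Q))
E
python3 g.py .6308 -.161 .06 76
```

```text
pred +end top [340.56764802 165.41615003] pred -end side [356.2176239  221.16293415]
[ 0.63600138 -0.1283265   0.1035    ] [ 0.61793647 -0.20515629  0.1035    ] mid [ 0.62696892 -0.16674139  0.1035    ] len 0.0789250136772621
t 6.32 pos [ 0.6286 -0.1646  0.1187] yaw 75.46 tilt [-0.001 -0.    -1.   ] q [-0.14  0.56  0.43  1.71 -0.28  0.93  0.15] F [-0.3  0.3 -2.1] w 0.0174
shift mm [ 4.   1.3 58.7] spin -0.54
```

Call:
apply_moves([
  [2,1,6,-0.5],
  [4,1.3,18,-0.5],
  [4,1.3,32,-0.5],
  [4,1.3,43,-0.5],
  [4,1.3,50,-0.5],
  [4,1.3,53,-0.5],
  [4,1.3,53,-0.5],
])

```text
t: 6.9
ee_pos: [0.6305, -0.1604, 0.0644]
eef_rot: [0.788, 0.616, -0.001, -0.001]
wrist_force: [-0.2, -0.9, -2.9]
grip_width: 0.0175
```

```bash
python3 g.py .6308 -.161 .036 76;python3 - <<'E'
from plant import read_camera
import cv2,numpy as np
A=[]
for n,(x0,y0) in (("top",(280,120)),("side",(270,160))):
    p,d=read_camera(n); np.savez(f"pics/{n}4.npz",p=p,d=d); A.append(cv2.resize(p[y0:y0+120,x0:x0+120,::-1],(400,400)))
cv2.imwrite("pics/c4.png",np.hstack(A))
E
```

```text
t 6.9 pos [ 0.6305 -0.1604  0.0644] yaw 76.04 tilt [-0.003  0.    -1.   ] q [-0.12  0.63  0.4   1.73 -0.31  0.85  0.18] F [-0.2 -0.9 -2.9] w 0.0175
shift mm [-0.5  0.5 28.4] spin 0.04
```

View pics/c4.png

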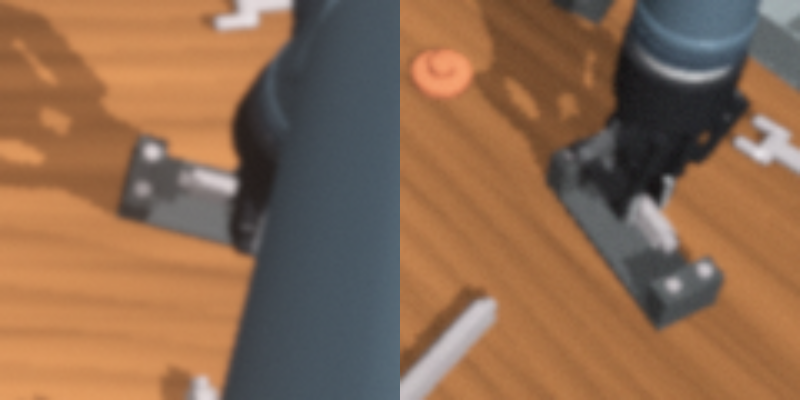

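The pin is between the jaws with a gap at each end (top crop (188,177) against the jaw at (155,170); side crop (672,245) against the jaw at (690,270)). I'll lower it and pause.

Call:
apply_moves([
  [-0.5,0.5,5,0],
  [-0.5,0.5,12,0],
  [-0.5,0.5,19,0],
  [-0.5,0.5,25,0],
  [-0.5,0.5,28,0],
  [-0.5,0.5,28,0],
  [-0.5,0.5,28,0],
  [-0.5,0.5,28,0],
  [-0.5,0.5,28,0],
  [-0.5,0.5,28,0],
])

```text
t: 7.83
ee_pos: [0.6325, -0.1613, 0.0388]
eef_rot: [0.788, 0.616, 0.0, 0.0]
wrist_force: [-0.5, 0.4, -1.7]
grip_width: 0.0179
```

```bash
python3 g.py .6308 -.161 .036 76;python3 - <<'E'
from plant import read_camera
import cv2,numpy as np
A=[]
for n,(x0,y0) in (("top",(280,120)),("side",(270,160))):
    p,d=read_camera(n); np.savez(f"pics/{n}5.npz",p=p,d=d); A.append(cv2.resize(p[y0:y0+120,x0:x0+120,::-1],(400,400)))
cv2.imwrite("pics/c5.png",np.hstack(A))
E
```

```text
t 7.83 pos [ 0.6325 -0.1613  0.0388] yaw 76.05 tilt [ 0.001 -0.    -1.   ] q [-0.11  0.67  0.39  1.73 -0.33  0.81  0.19] F [-0.5  0.4 -1.7] w 0.0179
shift mm [-0.1 -1.7  2.8] spin 0.05
```

View pics/c5.png

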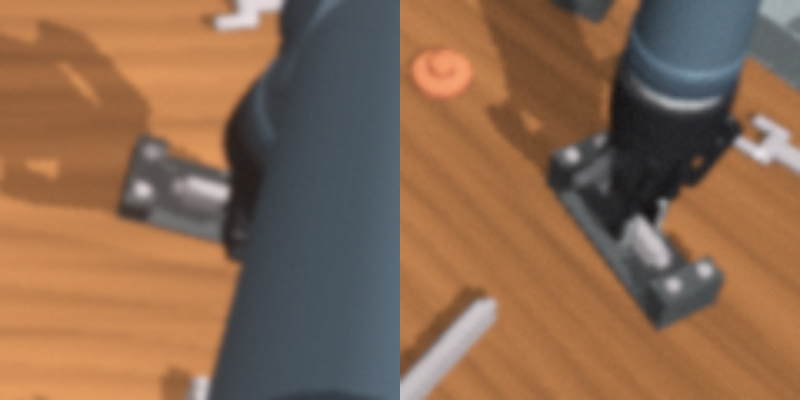

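Pin is wholly in the slot, with ends at top crop (180,185) and side crop (665,258), both clear of the jaws. I'll go 4 mm lower for margin, hold, then lift.

Call:
apply_moves([
  [0,-1,2,0],
  [0,-1.5,4,0],
  [0,-1.5,4.5,0],
  [0,-1.5,4.5,0],
  [0,-1.5,4.5,0],
  [0,-1.5,4.5,0],
  [0,-1.5,4.5,0],
  [0,-1.5,4.5,0],
])

```text
t: 8.6
ee_pos: [0.6307, -0.1608, 0.0339]
eef_rot: [0.788, 0.616, 0.0, 0.0]
wrist_force: [0.1, 0.3, -1.9]
grip_width: 0.0175
```

```bash
python3 g.py .6308 -.161 .13 76;python3 - <<'E'
from h import *
from plant import monitor, read_camera
for n in ("top","side"):
    p,d=read_camera(n); np.savez(f"pics/{n}6.npz",p=p,d=d)
    hsv=cv2.cvtColor(p,cv2.COLOR_RGB2HSV); P=dep(n,*np.meshgrid(np.arange(512),np.arange(384)),d)
    m=(hsv[...,2]>105)&(hsv[...,1]<70)&(np.linalg.norm(P[...,:2]-[.631,-.161],axis=-1)<.05)&(P[...,2]<.05)
    q=P[m]; a=np.radians(76); s=(q[:,:2]-[.6308,-.161])@[np.cos(a),np.sin(a)]
    print(n,len(q),"z pct",np.percentile(q[:,2],[5,50,95]).round(4),"s",s.min().round(4),s.max().round(4))
E
```

```text
t 8.6 pos [ 0.6307 -0.1608  0.0339] yaw 76.05 tilt [ 0. -0. -1.] q [-0.11  0.67  0.39  1.74 -0.33  0.8   0.19] F [ 0.1  0.3 -1.9] w 0.0175
shift mm [ -0.1   0.1 -96.1] spin 0.05
top 190 z pct [0.0042 0.0209 0.0277] s 0.0051 0.0457
side 159 z pct [0.0043 0.0238 0.038 ] s -0.0429 0.0076
```

Gauged: ends at about −43 and +45 mm along the slot, pin top about 26 mm above the bench. Lift out.

Call:
apply_moves([
  [0,0,-4,0],
  [0,0,-14,0],
  [0,0,-30,0],
  [0,0,-50,0],
  [0,0,-70,0],
  [0,0,-86,0],
  [0,0,-94,0],
  [0,0,-96,0],
])

```text
t: 9.37
ee_pos: [0.6323, -0.1614, 0.1328]
eef_rot: [0.788, 0.616, 0.002, 0.002]
wrist_force: [0.1, -0.4, -1.5]
grip_width: 0.0179
```

```bash
python3 g.py .532 .3265 .13 178.7
```

```text
t 9.37 pos [ 0.6323 -0.1614  0.1328] yaw 76.04 tilt [ 0.005 -0.001 -1.   ] q [-0.15  0.54  0.44  1.71 -0.27  0.95  0.15] F [ 0.1 -0.4 -1.5] w 0.0179
shift mm [ 449.3 -215.1    2. ] spin -102.66
```

Call:
apply_moves([
  [8,-4,0,-2],
  [24,-11,0,-6],
  [47,-22,0,-11],
  [72,-35,0,-17],
  [99,-48,0,-23],
  [126,-60,0,-29],
  [153,-73,0,-35],
  [180,-86,0,-41],
  [207,-99,0,-47],
  [234,-112,0,-53],
])

```text
t: 10.2
ee_pos: [0.5761, 0.0952, 0.1282]
eef_rot: [0.427, 0.904, -0.001, -0.001]
wrist_force: [0.1, 0.7, -2.5]
grip_width: 0.0176
```

```bash
python3 g.py .532 .3265 .13 178.7
```

```text
t 10.2 pos [0.5761 0.0952 0.1282] yaw 129.48 tilt [-0.003 -0.    -1.   ] q [-0.39  0.41  0.19  1.87 -0.1   0.88  0.53] F [ 0.1  0.7 -2.5] w 0.0176
shift mm [206.5 113.   -1.7] spin -49.22
```

Call:
apply_moves([
  [26,14,-1,-6],
  [52,28,-2,-12],
  [78,43,-2,-18],
  [104,57,-2,-24],
  [130,71,-2,-30],
  [156,85,-2,-36],
  [178,98,-2,-41.5],
  [194,106,-2,-46],
  [203,111,-2,-48.5],
  [206.5,113,-2,-49.2],
])

```text
t: 11.03
ee_pos: [0.5335, 0.3275, 0.1304]
eef_rot: [0.012, 1.0, 0.0, -0.001]
wrist_force: [0.5, -0.2, -3.3]
grip_width: 0.0176
```

Call:
apply_moves([
  [0,0,0,0],
  [0,0,0,0],
])

```text
t: 11.2
ee_pos: [0.5362, 0.3228, 0.131]
eef_rot: [0.016, 1.0, -0.001, -0.0]
wrist_force: [1.0, -0.4, -1.8]
grip_width: 0.0174
```

```bash
python3 - <<'E'
from plant import read_camera
import cv2,numpy as np
A=[]
for n,(x0,y0) in (("top",(60,140)),("side",(120,50))):
    p,d=read_camera(n); np.savez(f"pics/{n}7.npz",p=p,d=d); A.append(cv2.resize(p[y0:y0+160,x0:x0+160,::-1],(400,400)))
cv2.imwrite("pics/c7.png",np.hstack(A))
E
python3 g.py .532 .3265 .13 178.7
```

```text
t 11.3 pos [0.5369 0.3221 0.1314] yaw 178.03 tilt [-0.    -0.002 -1.   ] q [-0.57  0.47 -0.05  1.75  0.03  0.92  0.91] F [-0.  -1.2 -1.7] w 0.0177
shift mm [5.  4.2 1.4] spin -0.67
```

View pics/c7.png

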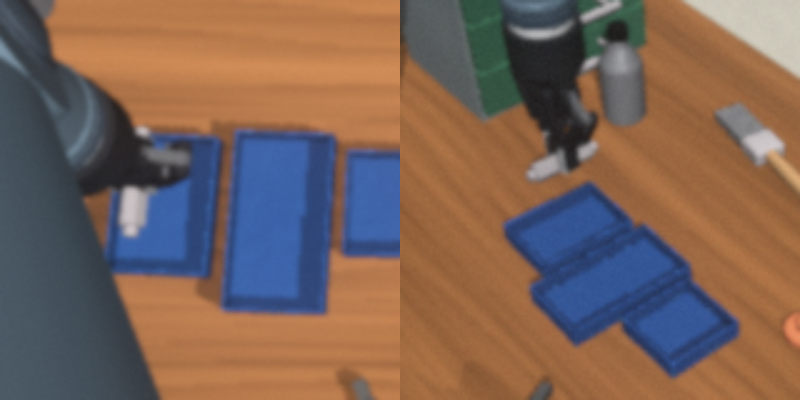

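Pin is above the mid bin, with its near end at top crop (130,230) and parallax shifting it outward, and still held level. I'll correct and lower part way.

Call:
apply_moves([
  [2,2,6,-0.4],
  [4,3.5,18,-0.7],
  [5,4,32,-0.7],
  [5,4,46,-0.7],
  [5,4,56,-0.7],
  [5,4,60,-0.7],
  [5,4,60,-0.7],
  [5,4,60,-0.7],
])

```text
t: 11.97
ee_pos: [0.5312, 0.3288, 0.0714]
eef_rot: [0.009, 1.0, -0.0, -0.0]
wrist_force: [0.2, -0.6, -1.3]
grip_width: 0.0181
```

```bash
python3 - <<'E'
from plant import read_camera
import cv2,numpy as np
A=[]
for n,(x0,y0) in (("top",(80,160)),("side",(140,80))):
    p,d=read_camera(n); np.savez(f"pics/{n}8.npz",p=p,d=d); A.append(cv2.resize(p[y0:y0+100,x0:x0+100,::-1],(400,400)))
cv2.imwrite("pics/c8.png",np.hstack(A))
E
python3 g.py .532 .3265 .032 178.7
```

```text
t 12.07 pos [0.5319 0.3294 0.0725] yaw 178.94 tilt [ 0.001  0.001 -1.   ] q [-0.58  0.55 -0.05  1.78  0.04  0.82  0.9 ] F [ 0.8  0.9 -1.6] w 0.018
shift mm [-0.1 -2.9 40.5] spin 0.24
```

View pics/c8.png

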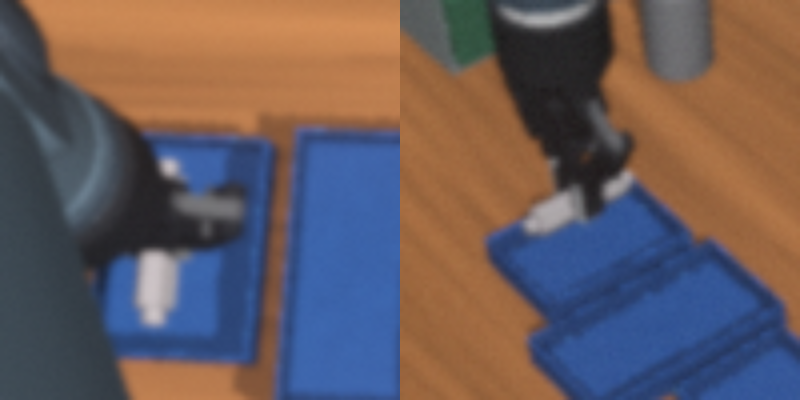

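```bash
python3 - <<'E'
from h import *
a=plane("top",122.3,200.,.0555);b=plane("top",118.2,241.2,.0555);print(a,b,(a+b)/2)
E
```

```text
[0.57014765 0.32439433 0.0555    ] [0.48396586 0.32645769 0.0555    ] [0.52705676 0.32542601 0.0555    ]
```

Pin centre is (0.527, 0.325) against bin centre (0.532, 0.327). Lower, with a 3 mm shift in x.

Call:
apply_moves([
  [-2,0,5,0],
  [-3,0,12,0],
  [-3,-1,20,0],
  [-3,-1,28,0],
  [-3,-1,34,0],
  [-3,-1,38,0],
  [-3,-1,40,0],
  [-3,-1,40,0],
  [-3,-1,40,0],
  [-3,-1,40,0],
])

```text
t: 12.9
ee_pos: [0.5345, 0.3282, 0.0322]
eef_rot: [0.009, 1.0, 0.0, 0.0]
wrist_force: [1.0, 0.2, -1.4]
grip_width: 0.0178
```

```bash
python3 g.py .534 .3265 .031 178.7
```

```text
t 12.9 pos [0.5345 0.3282 0.0322] yaw 178.95 tilt [ 0.001  0.001 -1.   ] q [-0.58  0.61 -0.05  1.78  0.04  0.75  0.9 ] F [ 1.   0.2 -1.4] w 0.0178
shift mm [ 0.4 -1.8  1.2] spin 0.25
```

Down another 2 mm (pin about 1 mm above the floor), then open part way.

Call:
apply_moves([
  [0,0,1,0],
  [0,0,2,0],
  [0,0,2,0],
  [0,0,2,0],
])

```text
t: 13.23
ee_pos: [0.5341, 0.328, 0.0298]
eef_rot: [0.009, 1.0, 0.0, -0.0]
wrist_force: [-0.3, -0.0, -2.0]
grip_width: 0.0178
```

Call:
apply_moves([
  [0,0,0,0],
  [0,0,0,0],
  [0,0,0,0],
  [0,0,0,0],
  [0,0,0,0],
  [0,0,0,0],
], fingers=0.25)

```text
t: 13.73
ee_pos: [0.5342, 0.328, 0.03]
eef_rot: [0.009, 1.0, 0.0, 0.0]
wrist_force: [0.0, 0.7, -0.2]
grip_width: 0.0322
```

Opened to 32 mm, and the wrist load dropped by the pin's weight. Retreat straight up.

Call:
apply_moves([
  [0,0,-5,0],
  [0,0,-15,0],
  [0,0,-35,0],
  [0,0,-60,0],
  [0,0,-90,0],
  [0,0,-120,0],
  [0,0,-145,0],
  [0,0,-155,0],
  [0,0,-155,0],
  [0,0,-155,0],
])

```text
t: 14.57
ee_pos: [0.5341, 0.3279, 0.185]
eef_rot: [0.009, 1.0, 0.0, 0.0]
wrist_force: [0.1, -0.2, -0.0]
grip_width: 0.0323
```

```bash
python3 - <<'E'
from h import *
from plant import read_camera,monitor
np.set_printoptions(precision=4,suppress=True)
A=[]
for n,(x0,y0) in (("top",(80,160)),("side",(140,80))):
    p,d=read_camera(n); np.savez(f"pics/{n}9.npz",p=p,d=d); A.append(cv2.resize(p[y0:y0+100,x0:x0+100,::-1],(400,400)))
    hsv=cv2.cvtColor(p,cv2.COLOR_RGB2HSV); P=dep(n,*np.meshgrid(np.arange(512),np.arange(384)),d)
    m=(hsv[...,2]>105)&(hsv[...,1]<70)&(np.linalg.norm(P[...,:2]-[.532,.326],axis=-1)<.06)&(P[...,2]<.05)
    q=P[m]; print(n,len(q),"min",q.min(0),"max",q.max(0),"mean",q.mean(0),"top z",np.percentile(q[:,2],[50,90]))
cv2.imwrite("pics/c9.png",np.hstack(A))
s=monitor.state(); print(s["t"],s["ee_pos"],s["grip_width"],s["wrist_force"])
E
```

```text
top 390 min [ 0.4886  0.2694 -0.005 ] max [0.5773 0.3804 0.026 ] mean [0.5295 0.3259 0.0166] top z [0.0182 0.0219]
side 199 min [ 0.4876  0.314  -0.0011] max [0.5814 0.3717 0.0243] mean [0.5295 0.3237 0.0151] top z [0.0163 0.0211]
14.6667 [0.5327 0.327  0.1826] 0.032077007703669363 [-0.5379 -0.3725 -0.4768]
```

View pics/c9.png

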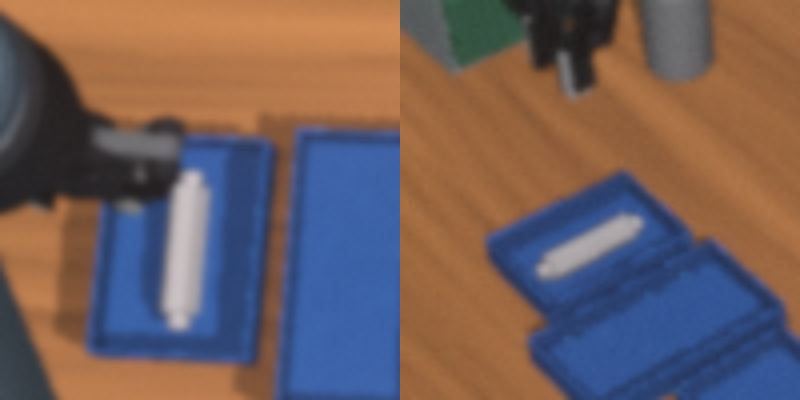

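The pin lies flat in the middle of the bin: top crop (185,250), side crop (590,245). Its top is about 21 mm above the bench, as expected on the floor, and the gripper is clear. Hand in.

```bash
python3 -c "
from plant import robot; print(robot.finish_job())"
```

```text
the job is handed in; nothing more can be done
None
```

The middle-length pin was gauged and now lies flat in the middle-length bin. I handed the job in at about 14.7 s of the 48 s; no verdict is reported.

- **Finding and gripping:** I located the 85 mm pin, the gauge and the middle bin from both camera views, and took the pin across its flats (17.8 mm opening).
- **Gauging:** I lowered it level into the slot and paused there for more than 0.5 s. Its ends were about −43 and +45 mm along the slot, and its centre was about 11 mm above the slot floor.
- **Placing:** I released it about 1 mm above the bin floor with the fingers opened part way to 32 mm, then rose 155 mm.
- **Final check:** Both views show the pin flat near the bin's centre, about (0.530, 0.325) against (0.532, 0.327). Its top is about 21 mm above the bench, and the gripper is clear of everything.
- **Forces:** No contact force of note appeared at the wrist; readings stayed under about 7 N.

**Disagreements:** the two views differed by 1–3 mm. Triangulation put the pin's centre at 7.2 mm rather than 9 mm above the bench. Above the gauge, the hand-read pin ends gave a length of 79 mm rather than 85 mm. In the gauge and final bin checks, stray pixels outside the pin widened the depth extents, so I took the pin's top from percentiles and judged its place from the pictures. None of these used up the available clearance.

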